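# Gauge a blind hole and fit the matching bumper post

## Robot

A 7-joint arm with a two-finger parallel gripper is mounted at the origin on the work surface. World frame = base frame: x ahead of the robot, y to its left, z up, the work surface at z = 0. Lengths are in m, angles in rad, forces in N, time in s.
With the tool pointing down it reaches from about 0.425 to 0.925 m from the base axis. Payload 6.8 kg.
Tool frame: the origin (TCP) lies on the mounting face of the last link; the fingertips stand 173 mm ahead of it and the grasp point (between the pads) lies 155 mm ahead of it (grip_point_offset is the distance from the TCP to the grasp point, in m); x points along the fingers, z is the direction in which the jaws open and shut, and the axes are right-handed (so a half turn about x gives the same grasp; the last joint's range is limited). The gripper opens to 85 mm and grips with 20 to 120 N. Pads are 22 mm wide; open, the fingers measure 114 mm over their backs; the gripper's body (76 mm by 85 mm) begins 54 mm behind the grasp point. The pads swing forward as they close: fully open they stand 13 mm farther back than shut.
Start: joints at [1.083, 0.477, 0.022, 1.555, -0.011, 1.109, -0.083], TCP at [0.25, -0.627, 0.405] pointing down, gripper open.
Joint ranges: [-2.96, 2.96], [-0.34, 2.1], [-1.41, 1.46], [0.24, 2.44], [-1.37, 4.51], [0.17, 1.92], [-2.96, 2.96]. Speed limits (rad/s): [2.39, 2.39, 3.14, 3.14, 3.14, 3.14, 3.14].

## Interface

Orientations are given as a rotation vector (axis times angle).
In Python, from bench import * gives the robot as it stands. The module is installed in compiled form; this text tells all that it offers.
- The arm moves only by the tool servo_tool, never from a script. Its argument "motion" is a list of rows, each a list of 5 numbers: the shift along the tool's x, y, z in m, then the turn about the tool's x in degrees, then the gripper command: -1 is fully open, 1 is shut, values between are in proportion. In form: [[dx, dy, dz, turn, fingers], ...]. A call has 1 to 8 rows; each row is the pose to reach, as a shift and turn from the pose measured when the call began, along the tool's axes at that moment; what a row does not reach only later rows make up. A row lasts 1/10 s, in which the tool goes at most 50 mm and 8.59 degrees, less where a joint would pass 70% of its speed; a pose out of reach is approached as far as the arm can. A call with a gripper value outside its range is refused whole. The fingers move at their own pace and stop on an object; "force" is the grip in N (left out, the last holds). Time passes only in rows, so rows that repeat a pose let the fingers close. It gives the time, the measured TCP pose, the force and the opening at its end, in the units of the state.
- get_obs(): the state, without advancing time (a new reading comes with each control period).
- grab_frame(name): name is "scene" or "top"; returns the picture (420x560x3 uint8, red, green, blue); there is no depth.
- camera_params(name): a dict with "mtx" (3x3 intrinsics, pixels), "world_to_cam" (4x4, takes a point from world to camera coordinates). Camera axes: x right, y down, z forward; pixel columns grow to the right and rows downward; lengths in m; the calibration is good to about 2 mm. A picture is of the moment at which its call begins. camera_params takes no time and is no camera call.
- hand_in(): hands the job in, once; it reports no verdict.
The state is a dict: "clock": time; "joints": joint angles; "qvel": joint speeds; "tau": joint torques, N m; "tcp_pos": TCP position; "orientation": TCP orientation; "contact_force": force on the tool from outside, world axes, zero at the start; "moment": the same for the moment, N m; "grip_width": finger opening in m.
Only numpy, scipy, OpenCV 4.12 (cv2) and the standard library are available. Lean on these libraries where they do the work, as an engineer would, in place of code of your own. Each camera call takes 0.05 s, during which the arm holds its last target. There are 200 camera calls.

## Task

The bumper post is missing from the middle hole of the yellow striker bank, and how deep that hole was printed is not known: take the depth gauge from its rest, lower its rod into the hole until it bottoms, press the base squarely onto the face with a light hand (about 8 N, never 25 N) for a second to read the depth, and stand the gauge back on its rest. Then take from the green rack the one spare post whose head will come level with its two neighbours, and set it upright on the bottom of the hole before you let go, without forcing it. Leave the other two spares in the rack and everything else on the table alone.

Things in the scene. Friction and masses are not known exactly. Their poses are not given: they have to be found in the camera images.
- bank: Striker bank, fixed: yellow printed block 68 (x) x 186 (y) x 54 mm high, level top face, origin under its centre. Behind it (own +x, to 146 mm, up to 76 mm high) three copper solenoids with folded-back yellow hammer arms. Two fixed black-headed bumper posts (heads 20 mm across, tops 38 mm above the face) stand 60 mm to the +y and -y side of the empty middle hole.
- bank_hole (a point): Centre of the mouth of the empty middle hole, in the plane of the bank's top face (54 mm above the table); x, y, z as the bank's. Hole 15 mm across, vertical, chamfered 1 mm, blind; its depth is 22, 29 or 36 mm and is not given: measure it.
- gauge: Digital depth gauge, loose, 0.3 kg, upright on its rest. Origin: centre of the flat underside of its steel base bar, 22 (x) x 64 (y) x 10 mm. Grey housing 20 (x) x 46 (y) mm, from 22 to 72 mm above the underside. A 5 mm rod sticks out 42 mm below the base when free; its round cap, 7 mm above the housing when free, rises as the rod is pushed in (by 6 to 20 mm here).
- gauge_grip (a point): Centre of the gauge's housing, 47 mm above the underside of the base; grip here across the 20 mm thickness (along own x).
- gauge_rod (a joint): The gauge's reading: how far its spring-loaded rod has been pushed in, 0 (free, tip 42 mm below the base) to 0.040 m. The spring pushes back with 2.0 N at 0, rising by 0.4 N per 10 mm. With the base flat on the face, depth of hole = 0.042 - value.
- rest_top (a point): Gauge rest, fixed: yellow printed stand 64 (x) x 96 (y) x 58 mm high. This point is the centre of its top, in the mouth of a 21 mm hole through its 8 mm top plate, under which the rod hangs free; y runs along the gauge's base bar.
- rack: Spare-post rack, fixed: green block 150 (x) x 46 (y) x 30 mm high, origin under its centre, with three holes 15 mm across and 16 mm deep at own x = -50, 0, 50 mm, one spare post in each.
- bottle: Brown glass bottle, loose, 62 mm across, 230 mm high; origin under its centre. Leave alone.
- adapter: Black plug-in power adapter, loose, 62 x 48 x 40 mm; origin under its centre. Leave alone.
- screwdriver: Red-handled screwdriver lying on the table, 170 mm long. Leave alone.
- scissors: Black-handled scissors lying on the table, about 180 mm long. Leave alone.
- spare_hammer: Spare yellow printed hammer arm with an orange head, lying, about 90 mm long, 16 mm high. Leave alone.
- jar: Clear jar with a black lid, 60 mm across, 62 mm high; origin under its centre. Leave alone.
- post_white: Spare bumper post with a white band, loose, about 0.07 kg, standing in the rack; 60 mm long in all: steel shank 14 mm across, its foot chamfered by 1 mm, black head 20 mm across and 24 mm tall at the top. Origin at the centre of its foot. Stands level with its neighbours in a hole 22 mm deep.
- post_white_head (a point): Centre of that post's head, where it is gripped, 48 mm above its foot (26 mm above the bank's face when level with its neighbours).
- post_blue: Spare bumper post with a blue band, loose, about 0.07 kg, standing in the rack; 67 mm long in all: steel shank 14 mm across, its foot chamfered by 1 mm, black head 20 mm across and 24 mm tall at the top. Origin at the centre of its foot. Stands level with its neighbours in a hole 29 mm deep.
- post_blue_head (a point): Centre of that post's head, where it is gripped, 55 mm above its foot (26 mm above the bank's face when level with its neighbours).
- post_red: Spare bumper post with a red band, loose, about 0.07 kg, standing in the rack; 74 mm long in all: steel shank 14 mm across, its foot chamfered by 1 mm, black head 20 mm across and 24 mm tall at the top. Origin at the centre of its foot. Stands level with its neighbours in a hole 36 mm deep.
- post_red_head (a point): Centre of that post's head, where it is gripped, 62 mm above its foot (26 mm above the bank's face when level with its neighbours).
Mind the look-alikes: they are no part of the job. Of the things that look like the gauge, the larger one is meant.

How it is judged:
By the outcome, as a careful person would: the job done as asked, in the order asked, and still so for the second after the job is handed in, with the robot touching nothing.
It also fails if it takes over 72 s, if anything falls off the work surface, if the arm or the gripper's body presses on something with over 40 N, if the wrist force passes 120 N, or if a joint passes its speed limit or range.

## Working session

There is one attempt and no reset: what is moved stays moved. The work goes in short steps, Python scripts to look and compute and a tool call to move; the robot and the scene stay as the last step left them, time stands still between calls to the robot, and variables do not carry over. Pictures are saved under pics/ and viewed, about 8 in all and at most 12, crops included, and the job is handed in when it is done.

Besides the shell and the picture viewer there is one more tool, called after "Request:" in YAML: its name, and indented under it one key for each argument. servo_tool: Moves the arm, as the interface text tells. Its arguments: {"type":"object","properties":{"motion":{"type":"array","items":{"type":"array","items":{"type":"number"}}},"force":{"type":"number"}},"required":["motion"]}

```bash
mkdir -p pics; ls; python3 - <<'E'
from bench import *
import cv2,numpy as np
for n in("scene","top"):
    f=grab_frame(n); cv2.imwrite(f"pics/{n}0.png",f[...,::-1])
    p=camera_params(n); print(n,np.round(p["mtx"],1).tolist(),np.round(p["world_to_cam"],4).tolist())
print(get_obs())
a=cv2.imread("pics/scene0.png");b=cv2.imread("pics/top0.png")
E
```

```text
pics
scene [[526.2, 0.0, 279.1], [0.0, 526.2, 198.5], [0.0, 0.0, 1.0]] [[-0.774, 0.6331, -0.0043, 0.4492], [0.4806, 0.5831, -0.6549, -0.2091], [-0.4121, -0.509, -0.7557, 1.3635], [0.0, 0.0, 0.0, 1.0]]
top [[479.3, 0.0, 284.4], [0.0, 479.3, 209.8], [0.0, 0.0, 1.0]] [[0.004, -0.9999, 0.0099, -0.0228], [-0.9957, -0.0049, -0.0922, 0.5825], [0.0923, -0.0095, -0.9957, 1.1548], [0.0, 0.0, 0.0, 1.0]]
{'clock': 0.1, 'joints': array([ 1.08290731,  0.47773327,  0.02232798,  1.55636857, -0.01148114,
        1.10930917, -0.08313053]), 'qvel': array([ 0.00112421, -0.00173031, -0.00046286, -0.00250244, -0.00032772,
       -0.00027536, -0.00168151]), 'tau': array([ 3.55547956e-03, -5.97758853e+01,  1.61294281e+00, -2.81954759e+01,
        1.26905070e-02,  5.05031276e-03,  3.21856044e-05]), 'tcp_pos': array([ 0.25015779, -0.6266588 ,  0.40380505]), 'orientation': array([ 0.92592684,  1.36678121, -0.92455079]), 'contact_force': array([-0.46219059,  0.75837631, -0.52673197]), 'moment': array([-0.02747548,  0.02642024, -0.02007429]), 'grip_width': 0.08550971666097827}
```

View pics/scene0.png

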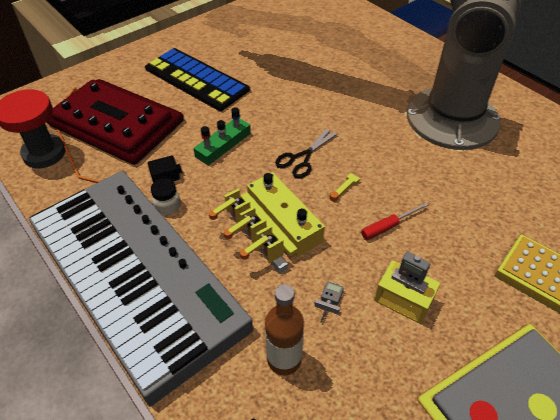

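View pics/top0.png

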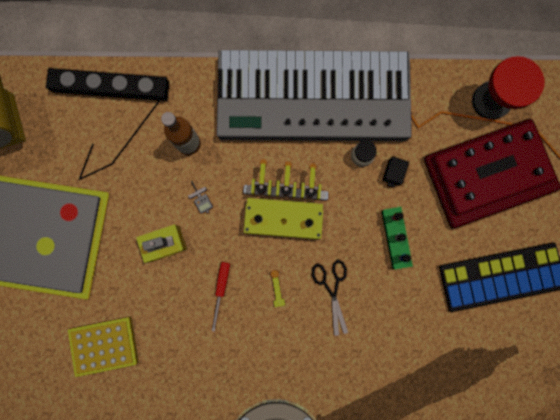

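The scene view shows the bank near (285,213), the gauge on its rest at (410,280), a small look-alike gauge at (328,297) and the rack at (222,140). In the top view they are at (284,218), (160,244) and (397,238). Next I'll zoom in on these.

```bash
cat > h.py <<'E'
from bench import *
import cv2,numpy as np
C={n:(camera_params(n)["mtx"],camera_params(n)["world_to_cam"]) for n in("scene","top")}
def ray(n,u,v):
    K,T=C[n];R=T[:3,:3];return -R.T@T[:3,3], R.T@np.linalg.solve(K,[u,v,1.])
def plane(n,u,v,z):
    o,d=ray(n,u,v);return o+d*(z-o[2])/d[2]
def tri(us,ut):
    A=[];b=[]
    for n,p in(("scene",us),("top",ut)):
        o,d=ray(n,*p);d=d/np.linalg.norm(d);M=np.eye(3)-np.outer(d,d);A.append(M);b.append(M@o)
    return np.linalg.lstsq(np.vstack(A),np.hstack(b),rcond=None)[0]
def proj(n,p):
    K,T=C[n];q=K@(T[:3,:3]@np.array(p)+T[:3,3]);return q[:2]/q[2]
def crop(im,x,y,w,h,s): return cv2.resize(im[y:y+h,x:x+w],None,fx=s,fy=s,interpolation=cv2.INTER_CUBIC)
E
python3 - <<'E'
from h import *
t=cv2.imread("pics/top0.png");s=cv2.imread("pics/scene0.png")
# 4 panels 400x300
P=[crop(t,240,180,100,75,4),crop(t,122,212,80,60,5),crop(t,355,200,80,60,5),crop(s,185,95,80,60,5)]
cv2.imwrite("pics/c1.png",np.vstack([np.hstack(P[:2]),np.hstack(P[2:])]))
P=[crop(s,235,160,100,75,4),crop(s,367,245,80,60,5)]
cv2.imwrite("pics/c2.png",np.hstack(P))
def rect(n,box,lo,hi,z):
    im=t if n=="top" else s
    x,y,w,h=box;m=cv2.inRange(cv2.cvtColor(im[y:y+h,x:x+w],cv2.COLOR_BGR2HSV),lo,hi)
    c=max(cv2.findContours(m,0,2)[0],key=cv2.contourArea)
    r=cv2.minAreaRect(c);b=cv2.boxPoints(r)+[x,y]
    print(n,z,np.round(b,1).tolist()); W=np.array([plane(n,*p,z) for p in b]);print(np.round(W,4).tolist(),W.mean(0))
rect("top",(238,190,94,58),(22,120,90),(35,255,255),.054)
rect("top",(130,215,60,55),(22,120,90),(35,255,255),.058)
rect("top",(375,200,45,75),(45,100,30),(85,255,255),.030)
E
```

```text
top 0.054 [[242.6, 232.6], [245.5, 196.6], [323.9, 202.9], [321.0, 238.9]]
[[0.5247, 0.0802, 0.054], [0.6116, 0.0742, 0.054], [0.5973, -0.1151, 0.054], [0.5104, -0.1079, 0.054]] [ 0.56101479 -0.01715543  0.054     ]
top 0.058 [[134.7, 236.1], [174.9, 223.4], [183.6, 251.0], [143.4, 263.7]]
[[0.515, 0.3363, 0.058], [0.5457, 0.2416, 0.058], [0.4802, 0.2193, 0.058], [0.4498, 0.3136, 0.058]] [0.49769026 0.27769622 0.058     ]
top 0.03 [[381.3, 209.7], [400.8, 206.0], [412.0, 265.8], [392.5, 269.5]]
[[0.5837, -0.2588, 0.03], [0.593, -0.3072, 0.03], [0.4465, -0.3319, 0.03], [0.4375, -0.2841, 0.03]] [ 0.51515807 -0.29550359  0.03      ]
```

View pics/c1.png

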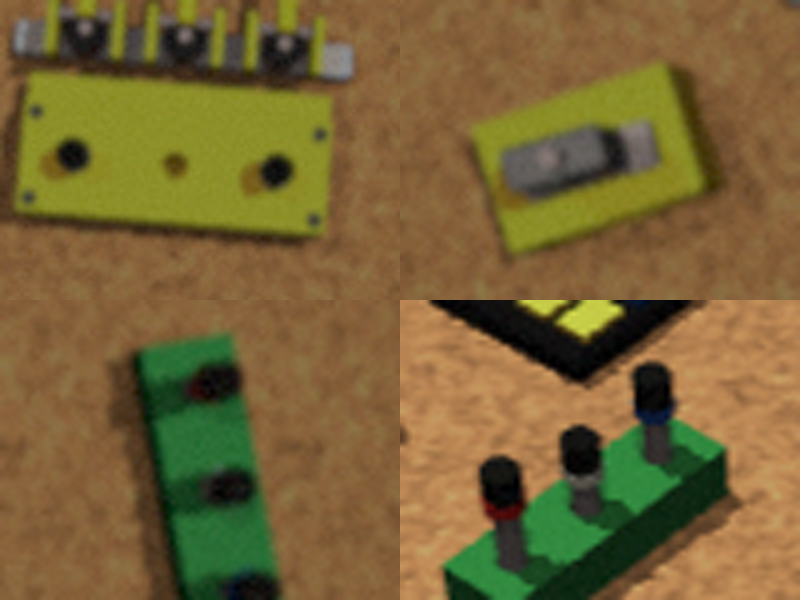

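View pics/c2.png

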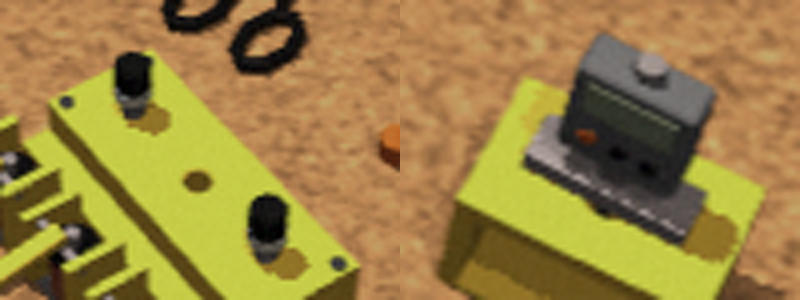

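The top crop shows the hole at about (283.8,221) between two black heads. In the rack the order from far x to near x is red, white, blue. The gauge's housing and cap are clear in both views, so I'll measure from those.

```bash
python3 - <<'E'
from h import *
from scipy.spatial.transform import Rotation as Ro
t=cv2.imread("pics/top0.png");s=cv2.imread("pics/scene0.png")
def dark(im,cx,cy,r,th):
    g=im[cy-r:cy+r+1,cx-r:cx+r+1].max(2).astype(float);w=np.clip(th-g,0,None);yy,xx=np.mgrid[-r:r+1,-r:r+1]
    return np.array([cx+(w*xx).sum()/w.sum(),cy+(w*yy).sum()/w.sum()]),w.sum()
def redchan(im,cx,cy,r):
    g=im[cy-r:cy+r+1,cx-r:cx+r+1,1].astype(float);w=np.clip(np.median(g)-12-g,0,None);yy,xx=np.mgrid[-r:r+1,-r:r+1]
    return np.array([cx+(w*xx).sum()/w.sum(),cy+(w*yy).sum()/w.sum()])
ht=redchan(t,284,221,5);hs=redchan(s,284,205,6)
print("hole",ht,hs,"tri",tri(hs,ht),"planes",plane("top",*ht,.054),plane("scene",*hs,.054))
# head tops (scene: approx top disc centre by hand; top: dark blob)
L,_=dark(t,258,218,6,75);Rr,_=dark(t,309,223,6,75)
a,b=plane("top",*L,.085),plane("top",*Rr,.085)
print("heads",L,Rr,a,b,"mid",(a+b)/2,"sep",np.linalg.norm(a-b),"yaw",np.degrees(np.arctan2(*( -(a-b)[0],(a-b)[1]))))
print("cap",tri((417.4,258),(153,243)),plane("top",153,243,.137),plane("scene",417.4,258,.137))
for n,p,q,z in(("red",(397.9,216),(205.2,188.6),.088),("white",(401,237),(0,0),.074),("blue",(405,257.5),(0,0),.081)):
    print(n,plane("top",*p,z))
# scene head tops
for n,p,z in(("red",(285,0),0),): pass
for n,c,z in(("red",(499,465),.088),("white",(581,436),.074),("blue",(652,373),.081)):
    print(n,"scene",plane("scene",(c[0]-400)/5+185,(c[1]-300)/5+95,z))
R=Ro.from_rotvec(get_obs()["orientation"]).as_matrix();print(np.round(R,3))
E
```

```text
hole [283.38319823 220.70891673] [283.92862892 204.91977462] tri [ 0.55351873 -0.01726532  0.05092954] planes [ 0.5536573  -0.01757594  0.054     ] [ 0.55484418 -0.01491986  0.054     ]
heads [257.69210664 218.35598536] [308.58873995 222.4080429 ] [0.55672894 0.04277328 0.085     ] [ 0.54779228 -0.07633186  0.085     ] mid [ 0.55226061 -0.01677929  0.085     ] sep 0.11943993334718055 yaw -4.290959339643337
cap [0.495598   0.27526971 0.13067147] [0.49703077 0.2716355  0.137     ] [0.49798449 0.27907751 0.137     ]
red [ 0.56360033 -0.28531514  0.088     ]
white [ 0.51503737 -0.29523075  0.074     ]
blue [ 0.46695814 -0.30194391  0.081     ]
red scene [ 0.5659568  -0.28689624  0.088     ]
white scene [ 0.51680541 -0.29347041  0.074     ]
blue scene [ 0.46827674 -0.30224503  0.081     ]
[[-0.001  0.929  0.371]
 [ 0.002  0.371 -0.929]
 [-1.    -0.    -0.002]]
```

```bash
cat >> h.py <<'E'
from scipy.spatial.transform import Rotation as Ro
def plan(tg):
    "targets: x,y of axis, z of grasp point, jaw yaw deg; prints shifts/turn in tool axes, chained; levels nothing"
    o=get_obs();p=o["tcp_pos"].copy();R=Ro.from_rotvec(o["orientation"]).as_matrix()
    g=p+R[:,0]*.155
    print("clock %.2f grasp %s width %.4f F %s tilt %s yaw %.1f"%(o["clock"],np.round(g,4),o["grip_width"],np.round(o["contact_force"],1),np.round(R[:2,0],4),np.degrees(np.arctan2(R[1,2],R[0,2]))))
    for x,y,z,yaw in tg:
        d=R.T@(np.array([x,y,z])-g);cur=np.degrees(np.arctan2(R[1,2],R[0,2]))
        dy=(yaw-cur+90)%180-90
        print("shift",np.round(d,4).tolist(),"turn %.1f"%-dy,"rows>=%.0f"%np.ceil(max(np.linalg.norm(d)/.05,abs(dy)/8.59)))
        g=np.array([x,y,z]);R=R@Ro.from_euler("x",-dy,degrees=True).as_matrix()
E
python3 - <<'E'
from h import *
plan([(.52,-.2,.24,-30),(.497,.276,.24,18),(.497,.276,.107,18)])
E
```

```text
clock 0.10 grasp [ 0.25   -0.6264  0.2488] width 0.0855 F [-0.5  0.8 -0.5] tilt [-0.0007  0.0015] yaw -68.2
shift [0.0092, 0.4088, -0.2959] turn -38.2 rows>=11
shift [0.0007, 0.4007, -0.2579] turn -48.0 rows>=10
shift [0.133, -0.0002, 0.0] turn -0.0 rows>=3
```

Request:
servo_tool:
  motion:
    - [0.01,0.3,-0.215,-38,-1]
    - [0.01,0.3,-0.215,-38,-1]
    - [0.01,0.3,-0.215,-38,-1]
    - [0.01,0.3,-0.215,-38,-1]
    - [0.01,0.3,-0.215,-38,-1]
    - [0.01,0.3,-0.215,-38,-1]
    - [0.01,0.3,-0.215,-38,-1]
    - [0.01,0.3,-0.215,-38,-1]
  force: 40

```text
clock: 0.9
tcp_pos: [0.4517, -0.3105, 0.394]
orientation: [0.411, 1.533, -0.405]
contact_force: [0.7, -0.2, -0.5]
grip_width: 0.0855
```

```bash
python3 - <<'E'
from h import *
plan([(.51,.06,.24,0),(.497,.276,.24,18),(.497,.276,.107,18)])
E
```

```text
clock 0.90 grasp [ 0.4517 -0.3099  0.239 ] width 0.0855 F [ 0.7 -0.2 -0.5] tilt [0.0001 0.0037] yaw -29.8
shift [0.0003, 0.3499, -0.1335] turn -29.8 rows>=8
shift [0.0008, 0.216, -0.013] turn -18.0 rows>=5
shift [0.133, -0.0005, -0.0002] turn -0.0 rows>=3
```

Request:
servo_tool:
  motion:
    - [0,0.35,-0.133,-30,-1]
    - [0,0.35,-0.133,-30,-1]
    - [0,0.35,-0.133,-30,-1]
    - [0,0.35,-0.133,-30,-1]
    - [0,0.35,-0.133,-30,-1]
    - [0,0.35,-0.133,-30,-1]
    - [0,0.35,-0.133,-30,-1]
    - [0,0.35,-0.133,-30,-1]

```text
clock: 1.7
tcp_pos: [0.5102, 0.0635, 0.3955]
orientation: [-0.001, 1.57, 0.01]
contact_force: [0.4, 0.5, -0.1]
grip_width: 0.0855
```

Request:
servo_tool:
  motion:
    - [0,0.2,-0.012,-18,-1]
    - [0,0.2,-0.012,-18,-1]
    - [0,0.2,-0.012,-18,-1]
    - [0,0.2,-0.012,-18,-1]
    - [0,0.2,-0.012,-18,-1]
    - [0,0.2,-0.012,-18,-1]

```text
clock: 2.3
tcp_pos: [0.496, 0.2651, 0.3961]
orientation: [-0.251, 1.555, 0.259]
contact_force: [0.3, -0.5, -0.6]
grip_width: 0.0854
```

```bash
python3 - <<'E'
from h import *
plan([(.497,.276,.19,18),(.497,.276,.109,18)])
t=cv2.imread("pics/top0.png");s=cv2.imread("pics/scene0.png")
# refine gauge: cap blobs (bright, low saturation)
for n,im,c in(("top",t,(153,243)),("scene",s,(417,258))):
    r=4;x,y=c;p=im[y-r:y+r+1,x-r:x+r+1].min(2).astype(float);w=np.clip(p-np.percentile(p,70),0,None);yy,xx=np.mgrid[-r:r+1,-r:r+1]
    q=(x+(w*xx).sum()/w.sum(),y+(w*yy).sum()/w.sum());print(n,q,plane(n,*q,.137))
E
```

```text
clock 2.30 grasp [0.4959 0.2659 0.2411] width 0.0854 F [ 0.3 -0.5 -0.6] tilt [-0.0006  0.0055] yaw 18.6
shift [0.0512, 0.0089, 0.0042] turn 0.6 rows>=2
shift [0.081, -0.0004, -0.0001] turn 0.0 rows>=2
top (np.float64(151.0631067961165), np.float64(242.88349514563106)) [0.49727    0.27592158 0.137     ]
scene (np.float64(416.8955555555556), np.float64(257.37111111111113)) [0.49765212 0.27764694 0.137     ]
```

Request:
servo_tool:
  motion:
    - [0.05,0.01,0.005,0.6,-1]
    - [0.09,0.01,0.005,0.6,-1]
    - [0.132,0.01,0.005,0.6,-1]
    - [0.132,0.01,0.005,0.6,-1]
    - [0.132,0.01,0.005,0.6,-1]

```text
clock: 2.8
tcp_pos: [0.498, 0.2755, 0.2644]
orientation: [-0.242, 1.558, 0.249]
contact_force: [0.8, 0.9, 0.7]
grip_width: 0.0854
```

```bash
python3 - <<'E'
from h import *
plan([(.4975,.2765,.109,18)])
E
```

```text
clock 2.80 grasp [0.4978 0.2762 0.1094] width 0.0854 F [0.8 0.9 0.7] tilt [-0.0016  0.0043] yaw 17.9
shift [0.0004, 0.0004, -0.0002] turn -0.1 rows>=1
```

Request:
servo_tool:
  motion:
    - [0,0,0,0,0]
    - [0,0,0,0,0.4]
    - [0,0,0,0,1]
    - [0,0,0,0,1]
    - [0,0,0,0,1]
    - [0,0,0,0,1]
  force: 40

```text
clock: 3.4
tcp_pos: [0.4982, 0.2757, 0.2651]
orientation: [-0.242, 1.557, 0.249]
contact_force: [-0.6, -1.2, 7.0]
grip_width: 0.0195
```

Request:
servo_tool:
  motion:
    - [-0.04,0,0,0,1]
    - [-0.09,0,0,0,1]
    - [-0.12,0,0,0,1]
    - [-0.12,0,0,0,1]
    - [-0.12,0,0,0,1]

```text
clock: 3.9
tcp_pos: [0.4981, 0.2748, 0.3848]
orientation: [-0.242, 1.557, 0.248]
contact_force: [-0.1, -1.3, -2.5]
grip_width: 0.0193
```

```bash
python3 - <<'E'
from h import *
plan([(.554,-.0165,.23,-4.3)])
f=grab_frame("scene")[...,::-1];t=grab_frame("top")[...,::-1]
cv2.imwrite("pics/s1.png",f);cv2.imwrite("pics/t1.png",t)
x,y=proj("scene",(.4975,.2765,.17)).astype(int)
cv2.imwrite("pics/c3.png",crop(np.ascontiguousarray(f),max(0,x-60),max(0,y-60),120,120,5))
print(x-60,y-60)
E
```

```text
clock 3.90 grasp [0.4979 0.2754 0.2298] width 0.0193 F [-0.1 -1.3 -2.5] tilt [-0.0007  0.0038] yaw 17.9
shift [-0.0014, -0.295, -0.0364] turn 22.2 rows>=6
360 185
```

View pics/c3.png

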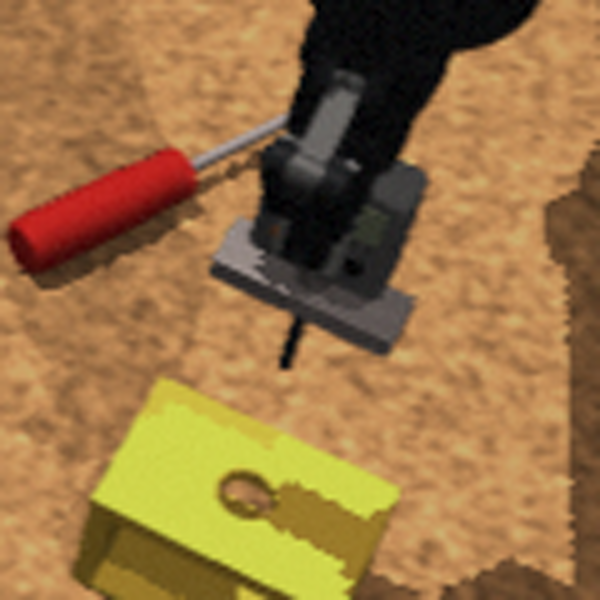

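The gauge is in the jaws with its rod hanging free: the tip is near crop (286,365) and the rest's hole near (248,495). I'll compute the rod offset from these.

```bash
python3 - <<'E'
from h import *
q=lambda X,Y:((X+.5)/5-.5+360,(Y+.5)/5-.5+185)
print("tip",plane("scene",*q(286,365),.1365),"resthole",plane("scene",*q(248,495),.058),"expected tip px",proj("scene",(.498,.276,.1365)))
print("hole scene px of est", proj("scene",(.554,-.0165,.054)))
E
```

```text
tip [0.49780921 0.27769318 0.1365    ] resthole [0.49988198 0.28100876 0.058     ] expected tip px [415.98042952 257.03409374]
hole scene px of est [283.75804345 204.27976661]
```

Request:
servo_tool:
  motion:
    - [0,-0.295,-0.036,22.2,1]
    - [0,-0.295,-0.036,22.2,1]
    - [0,-0.295,-0.036,22.2,1]
    - [0,-0.295,-0.036,22.2,1]
    - [0,-0.295,-0.036,22.2,1]
    - [0,-0.295,-0.036,22.2,1]
    - [0,-0.295,-0.036,22.2,1]
    - [0,-0.295,-0.036,22.2,1]

```text
clock: 4.8
tcp_pos: [0.5538, -0.019, 0.3802]
orientation: [0.063, 1.578, -0.06]
contact_force: [-0.2, 1.0, -2.5]
grip_width: 0.0197
```

```bash
python3 - <<'E'
from h import *
plan([(.5545,-.017,.16,-4.3),(.5545,-.017,.118,-4.3)])
E
```

```text
clock 4.80 grasp [ 0.5527 -0.0186  0.2252] width 0.0197 F [-0.2  1.  -2.5] tilt [-0.0075  0.0026] yaw -4.5
shift [0.0652, 0.0016, 0.0022] turn -0.2 rows>=2
shift [0.042, -0.0001, 0.0003] turn 0.0 rows>=1
```

Request:
servo_tool:
  motion:
    - [0.03,0.0015,0.002,-0.2,1]
    - [0.065,0.0015,0.002,-0.2,1]
    - [0.065,0.0015,0.002,-0.2,1]
    - [0.065,0.0015,0.002,-0.2,1]

```text
clock: 5.2
tcp_pos: [0.5551, -0.0159, 0.3148]
orientation: [0.059, 1.58, -0.054]
contact_force: [0.8, 0.2, -2.1]
grip_width: 0.0192
```

```bash
python3 - <<'E'
from h import *
plan([(.5545,-.017,.118,-4.3)])
f=grab_frame("scene")[...,::-1]
cv2.imwrite("pics/c4.png",crop(np.ascontiguousarray(f),240,140,90,90,6))
E
```

```text
clock 5.20 grasp [ 0.5536 -0.0154  0.1598] width 0.0192 F [ 0.8  0.2 -2.1] tilt [-0.0098  0.0034] yaw -4.1
shift [0.0418, -0.0016, 0.0014] turn 0.2 rows>=1
```

View pics/c4.png

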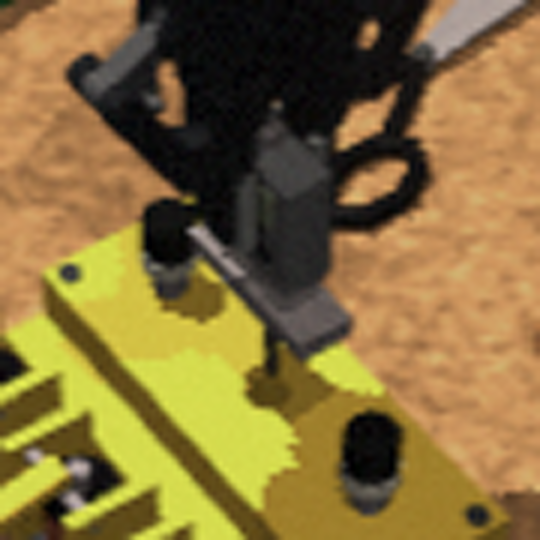

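The rod tip (crop 272,368) hangs just over the hole (crop 268,388). I'll compute the offset between them.

```bash
python3 - <<'E'
from h import *
q=lambda X,Y:((X+.5)/6-.5+240,(Y+.5)/6-.5+140)
print("tip",plane("scene",*q(272,368),.067),"hole",plane("scene",*q(268,388),.054), plane("scene",283.93,204.92,.054))
E
```

```text
tip [ 0.5533613  -0.01354856  0.067     ] hole [ 0.55315219 -0.01590727  0.054     ] [ 0.55484236 -0.01491756  0.054     ]
```

Request:
servo_tool:
  motion:
    - [0.0,-0.0016,0.0012,0,1]
    - [0.01,-0.0016,0.0012,0,1]
    - [0.02,-0.0016,0.0012,0,1]
    - [0.03,-0.0016,0.0012,0,1]
    - [0.042,-0.0016,0.0012,0,1]
    - [0.047,-0.0016,0.0012,0,1]
    - [0.047,-0.0016,0.0012,0,1]

```text
clock: 5.95
tcp_pos: [0.5562, -0.0177, 0.2678]
orientation: [0.059, 1.579, -0.055]
contact_force: [0.4, 0.5, -1.6]
grip_width: 0.0195
```

```bash
python3 - <<'E'
from h import *
plan([(.5545,-.017,.105,-4.3)])
E
```

```text
clock 5.95 grasp [ 0.5548 -0.0172  0.1128] width 0.0195 F [ 0.4  0.5 -1.6] tilt [-0.0089  0.0034] yaw -4.2
shift [0.0078, 0.0001, -0.0003] turn 0.1 rows>=1
```

Request:
servo_tool:
  motion:
    - [0.003,0,0,0,1]
    - [0.005,0,0,0,1]
    - [0.005,0,0,0,1]

```text
clock: 6.25
tcp_pos: [0.5565, -0.0176, 0.2631]
orientation: [0.06, 1.578, -0.055]
contact_force: [0.8, 0.6, -0.1]
grip_width: 0.0194
```

Request:
servo_tool:
  motion:
    - [0.001,0,0,0,1]
    - [0.001,0,0,0,1]

```text
clock: 6.45
tcp_pos: [0.5565, -0.0176, 0.2623]
orientation: [0.06, 1.578, -0.055]
contact_force: [0.2, -0.2, 0.5]
grip_width: 0.0195
```

Request:
servo_tool:
  motion:
    - [0.001,0,0,0,1]
    - [0.001,0,0,0,1]

```text
clock: 6.65
tcp_pos: [0.5565, -0.0176, 0.2613]
orientation: [0.06, 1.578, -0.055]
contact_force: [-1.4, -0.6, 0.5]
grip_width: 0.0199
```

Request:
servo_tool:
  motion:
    - [0.001,0,0,0,1]
    - [0.001,0,0,0,1]

```text
clock: 6.85
tcp_pos: [0.5565, -0.0175, 0.2612]
orientation: [0.059, 1.578, -0.055]
contact_force: [-3.5, -0.9, 8.6]
grip_width: 0.0191
```

Request:
servo_tool:
  motion:
    - [0.001,0,0,0,1]
    - [0.001,0,0,0,1]

```text
clock: 7.05
tcp_pos: [0.5565, -0.0174, 0.2612]
orientation: [0.059, 1.577, -0.056]
contact_force: [-4.2, 0.4, 9.1]
grip_width: 0.0196
```

Request:
servo_tool:
  motion:
    - [0.0008,0,0,0,1]
    - [0.0008,0,0,0,1]
    - [0.0008,0,0,0,1]
    - [0.0008,0,0,0,1]
    - [0.0008,0,0,0,1]
    - [0.0008,0,0,0,1]
    - [0.0008,0,0,0,1]
    - [0.0008,0,0,0,1]

```text
clock: 7.85
tcp_pos: [0.5565, -0.0174, 0.2612]
orientation: [0.059, 1.577, -0.056]
contact_force: [-3.2, 0.4, 7.3]
grip_width: 0.0195
```

Request:
servo_tool:
  motion:
    - [0.0008,0,0,0,1]
    - [0.0008,0,0,0,1]
    - [0.0008,0,0,0,1]
    - [0.0008,0,0,0,1]
    - [0.0008,0,0,0,1]
    - [0.0008,0,0,0,1]

```text
clock: 8.45
tcp_pos: [0.5565, -0.0173, 0.2612]
orientation: [0.058, 1.577, -0.056]
contact_force: [-2.6, -1.1, 8.2]
grip_width: 0.0194
```

```bash
python3 - <<'E'
from h import *
plan([(.5545,-.017,.21,-4.3)])
f=np.ascontiguousarray(grab_frame("scene")[...,::-1]);t=np.ascontiguousarray(grab_frame("top")[...,::-1])
cv2.imwrite("pics/s5.png",f)
cv2.imwrite("pics/c5.png",np.hstack([crop(f,255,145,60,75,7),crop(t,255,185,50,75,7)]))
E
```

```text
clock 8.45 grasp [ 0.5553 -0.0171  0.1062] width 0.0194 F [-2.6 -1.1  8.2] tilt [-0.0073  0.0016] yaw -4.2
shift [-0.1038, 0.0001, -0.0016] turn 0.1 rows>=3
```

View pics/c5.png

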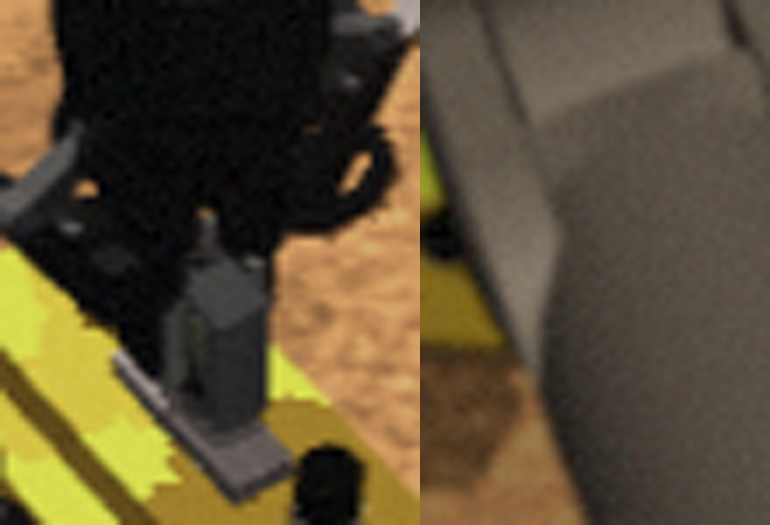

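The base sits flat on the face and the cap stands above the housing, with its top near crop (207,212). I'll compare that with where the cap should appear for each possible depth.

```bash
python3 - <<'E'
from h import *
f=cv2.imread("pics/s5.png")
for d,c in((36,13),(29,20),(22,27)): print(d,[np.round((proj("scene",(.5553,-.0155,.126+h))-[255,145]+.5)*7-.5).tolist() for h in(0,(c-2)/1e3,c/1e3)])
# re-anchor: same in the lifted/free picture of rest: cap top
print(np.round(proj("scene",(.4975,.277,.137)),1),np.round(proj("scene",(.4975,.277,.130)),1))
cv2.imwrite("pics/c6.png",crop(np.clip(f.astype(float)*2.2,0,255).astype(np.uint8),265,165,35,45,13))
E
```

```text
36 [[204.0, 259.0], [204.0, 232.0], [204.0, 227.0]]
29 [[204.0, 259.0], [204.0, 215.0], [204.0, 210.0]]
22 [[204.0, 259.0], [204.0, 198.0], [204.0, 193.0]]
[416.7 257.1] [415.9 259.4]
```

View pics/c6.png

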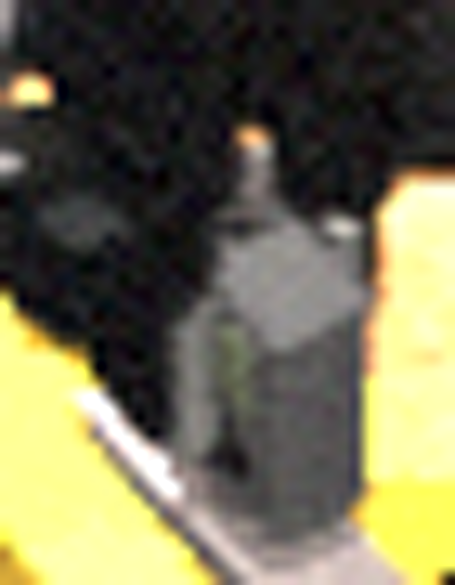

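The gripper hides the cap's top, so this picture doesn't settle the depth. I'll read it from the spring instead. With the base 10 mm above the face, the rod touches bottom only if the hole is 29 mm or shallower. At 17 mm it touches only if the hole is 22 mm.

Request:
servo_tool:
  motion:
    - [-0.01,0,0,0,1]
    - [-0.01,0,0,0,1]
    - [-0.01,0,0,0,1]
    - [-0.01,0,0,0,1]

```text
clock: 8.95
tcp_pos: [0.5563, -0.0174, 0.2709]
orientation: [0.058, 1.578, -0.056]
contact_force: [0.8, -0.5, -2.9]
grip_width: 0.0199
```

```bash
cat >> h.py <<'E'
def avgF(k=12):
    F=[]
    for _ in range(k): grab_frame("scene");F.append(get_obs()["contact_force"])
    F=np.array(F);print("meanF",F.mean(0).round(2),"sd",F.std(0).round(2))
E
python3 - <<'E'
from h import *
plan([]);avgF()
E
```

```text
clock 8.95 grasp [ 0.5551 -0.0172  0.1159] width 0.0199 F [ 0.8 -0.5 -2.9] tilt [-0.008   0.0015] yaw -4.2
meanF [-0.15  0.05 -2.37] sd [0.49 0.43 0.32]
```

Request:
servo_tool:
  motion:
    - [-0.007,0,0,0,1]
    - [-0.007,0,0,0,1]
    - [-0.007,0,0,0,1]
    - [-0.007,0,0,0,1]

```text
clock: 9.95
tcp_pos: [0.5566, -0.0173, 0.2783]
orientation: [0.058, 1.577, -0.056]
contact_force: [0.0, 0.1, -2.1]
grip_width: 0.0196
```

```bash
python3 - <<'E'
from h import *
plan([]);avgF()
E
```

```text
clock 9.95 grasp [ 0.5555 -0.0171  0.1233] width 0.0196 F [ 0.   0.1 -2.1] tilt [-0.0071  0.0015] yaw -4.2
meanF [ 0.19  0.18 -2.66] sd [0.35 0.42 0.54]
```

Request:
servo_tool:
  motion:
    - [-0.02,0,0,0,1]
    - [-0.05,0,0,0,1]
    - [-0.1,0,0,0,1]
    - [-0.1,0,0,0,1]
    - [-0.1,0,0,0,1]

```text
clock: 11.05
tcp_pos: [0.5576, -0.0174, 0.3793]
orientation: [0.058, 1.575, -0.057]
contact_force: [-0.3, 0.2, -3.1]
grip_width: 0.0197
```

```bash
python3 - <<'E'
from h import *
plan([(.498,.276,.23,18)]);avgF()
E
```

```text
clock 11.05 grasp [ 0.5568 -0.0172  0.2243] width 0.0197 F [-0.3  0.2 -3.1] tilt [-0.0045  0.0012] yaw -4.2
shift [-0.0051, 0.2881, -0.0801] turn -22.2 rows>=6
meanF [-0.13  0.01 -2.84] sd [0.56 0.72 0.35]
```

With the base 10 mm above the face, the vertical force is −2.4 N, against −2.7 to −2.8 N hanging free. The rod isn't touching there, so the hole isn't 22 or 29 mm. On the way down, about 2.5 N of rod force had already appeared with the base about 2 mm above the face, so it does bottom. The depth is 36 mm, which means the red post. Next I'll return the gauge.

Request:
servo_tool:
  motion:
    - [-0.005,0.288,-0.08,-22.2,1]
    - [-0.005,0.288,-0.08,-22.2,1]
    - [-0.005,0.288,-0.08,-22.2,1]
    - [-0.005,0.288,-0.08,-22.2,1]
    - [-0.005,0.288,-0.08,-22.2,1]
    - [-0.005,0.288,-0.08,-22.2,1]
    - [-0.005,0.288,-0.08,-22.2,1]
    - [-0.005,0.288,-0.08,-22.2,1]

```text
clock: 12.45
tcp_pos: [0.4978, 0.2773, 0.384]
orientation: [-0.248, 1.564, 0.253]
contact_force: [0.2, -1.4, -2.8]
grip_width: 0.0196
```

```bash
python3 - <<'E'
from h import *
plan([(.498,.276,.17,18)])
E
```

```text
clock 12.45 grasp [0.4966 0.2776 0.229 ] width 0.0196 F [ 0.2 -1.4 -2.8] tilt [-0.0076  0.0021] yaw 18.2
shift [0.059, -0.0022, 0.0012] turn 0.2 rows>=2
```

Request:
servo_tool:
  motion:
    - [0.03,-0.001,0.001,0.2,1]
    - [0.055,-0.001,0.001,0.2,1]
    - [0.075,-0.001,0.001,0.2,1]
    - [0.095,-0.001,0.001,0.2,1]
    - [0.114,-0.001,0.001,0.2,1]
    - [0.116,-0.001,0.001,0.2,1]
    - [0.116,-0.001,0.001,0.2,1]

```text
clock: 13.15
tcp_pos: [0.4987, 0.2757, 0.2678]
orientation: [-0.244, 1.565, 0.248]
contact_force: [-0.0, 0.6, -2.3]
grip_width: 0.0195
```

Request:
servo_tool:
  motion:
    - [0.001,0,0,0,1]
    - [0.002,0,0,0,1]
    - [0.002,0,0,0,1]

```text
clock: 13.45
tcp_pos: [0.4989, 0.2756, 0.2665]
orientation: [-0.244, 1.564, 0.248]
contact_force: [-0.5, 0.6, -2.5]
grip_width: 0.0194
```

Request:
servo_tool:
  motion:
    - [0.001,0,0,0,1]
    - [0.001,0,0,0,1]

```text
clock: 13.65
tcp_pos: [0.499, 0.2757, 0.2657]
orientation: [-0.244, 1.563, 0.248]
contact_force: [1.0, 0.0, -2.4]
grip_width: 0.0196
```

Request:
servo_tool:
  motion:
    - [0.001,0,0,0,1]
    - [0.001,0,0,0,1]

```text
clock: 13.85
tcp_pos: [0.499, 0.2758, 0.2652]
orientation: [-0.244, 1.563, 0.248]
contact_force: [-1.3, -1.3, 3.2]
grip_width: 0.0196
```

Request:
servo_tool:
  motion:
    - [0,0,0,0,0.3]
    - [0,0,0,0,0]
    - [0,0,0,0,-0.5]
    - [0,0,0,0,-1]
    - [0,0,0,0,-1]

```text
clock: 14.35
tcp_pos: [0.499, 0.2758, 0.2652]
orientation: [-0.244, 1.563, 0.248]
contact_force: [0.3, 0.3, 0.3]
grip_width: 0.0834
```

Request:
servo_tool:
  motion:
    - [-0.02,0,0,0,-1]
    - [-0.06,0,0,0,-1]
    - [-0.11,0,0,0,-1]
    - [-0.15,0,0,0,-1]
    - [-0.15,0,0,0,-1]

```text
clock: 14.85
tcp_pos: [0.501, 0.2772, 0.4213]
orientation: [-0.24, 1.553, 0.25]
contact_force: [1.0, -0.1, 0.1]
grip_width: 0.0856
```

```bash
python3 - <<'E'
from h import *
plan([(.52,.0,.26,0),(.5645,-.286,.26,-80.7)])
f=np.ascontiguousarray(grab_frame("scene")[...,::-1])
cv2.imwrite("pics/s7.png",f);cv2.imwrite("pics/c7.png",crop(f,367,245,80,60,6))
E
```

```text
clock 14.85 grasp [0.5014 0.2782 0.2663] width 0.0856 F [ 1.  -0.1  0.1] tilt [0.0027 0.0067] yaw 17.9
shift [0.0045, -0.2705, -0.0679] turn 17.9 rows>=6
shift [-0.0018, -0.286, 0.0445] turn 80.7 rows>=10
```

View pics/c7.png

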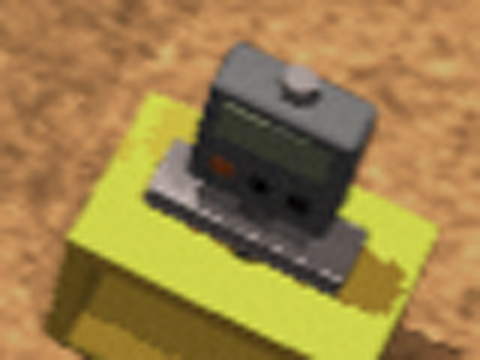

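The gauge stands on its rest as before, with its base flat, its cap low and its pose unchanged. Next is the red post.

Request:
servo_tool:
  motion:
    - [0.004,-0.27,-0.068,50,-1]
    - [0.004,-0.27,-0.068,50,-1]
    - [0.004,-0.27,-0.068,50,-1]
    - [0.004,-0.27,-0.068,50,-1]
    - [0.004,-0.27,-0.068,50,-1]
    - [0.004,-0.27,-0.068,50,-1]
    - [0.004,-0.27,-0.068,50,-1]
    - [0.004,-0.27,-0.068,50,-1]

```text
clock: 15.7
tcp_pos: [0.5184, -0.0018, 0.4118]
orientation: [0.442, 1.53, -0.437]
contact_force: [-0.1, 0.5, 0.2]
grip_width: 0.0854
```

```bash
python3 - <<'E'
from h import *
plan([(.565,-.2865,.23,-80.7)])
E
```

```text
clock 15.70 grasp [ 0.5179 -0.0011  0.2568] width 0.0854 F [-0.1  0.5  0.2] tilt [-0.0032  0.0044] yaw -32.1
shift [0.0254, -0.2168, 0.1917] turn 48.6 rows>=6
```

Request:
servo_tool:
  motion:
    - [0.02,-0.217,0.192,48.6,-1]
    - [0.02,-0.217,0.192,48.6,-1]
    - [0.02,-0.217,0.192,48.6,-1]
    - [0.02,-0.217,0.192,48.6,-1]
    - [0.02,-0.217,0.192,48.6,-1]
    - [0.02,-0.217,0.192,48.6,-1]
    - [0.02,-0.217,0.192,48.6,-1]
    - [0.02,-0.217,0.192,48.6,-1]

```text
clock: 16.5
tcp_pos: [0.5663, -0.2865, 0.3892]
orientation: [1.089, 1.29, -1.087]
contact_force: [0.2, 1.0, 0.2]
grip_width: 0.0856
```

```bash
python3 - <<'E'
from h import *
plan([(.565,-.2865,.077,-80.7)])
E
```

```text
clock 16.50 grasp [ 0.5656 -0.2856  0.2342] width 0.0856 F [0.2 1.  0.2] tilt [-0.0046  0.0059] yaw -80.6
shift [0.1572, -0.0002, 0.0019] turn 0.1 rows>=4
```

Request:
servo_tool:
  motion:
    - [0.04,0,0.002,0,-1]
    - [0.08,0,0.002,0,-1]
    - [0.12,0,0.002,0,-1]
    - [0.145,0,0.002,0,-1]
    - [0.156,0,0.002,0,-1]
    - [0.156,0,0.002,0,-1]
    - [0.156,0,0.002,0,-1]

```text
clock: 17.2
tcp_pos: [0.5669, -0.2866, 0.2344]
orientation: [1.089, 1.29, -1.084]
contact_force: [1.1, -0.5, 0.5]
grip_width: 0.0855
```

```bash
python3 - <<'E'
from h import *
plan([(.565,-.2865,.077,-80.7)])
f=np.ascontiguousarray(grab_frame("scene")[...,::-1])
cv2.imwrite("pics/c8.png",crop(f,175,85,90,80,6))
E
```

```text
clock 17.20 grasp [ 0.5664 -0.2857  0.0794] width 0.0855 F [ 1.1 -0.5  0.5] tilt [-0.0027  0.0059] yaw -80.4
shift [0.0024, -0.0016, 0.0006] turn 0.3 rows>=1
```

View pics/c8.png

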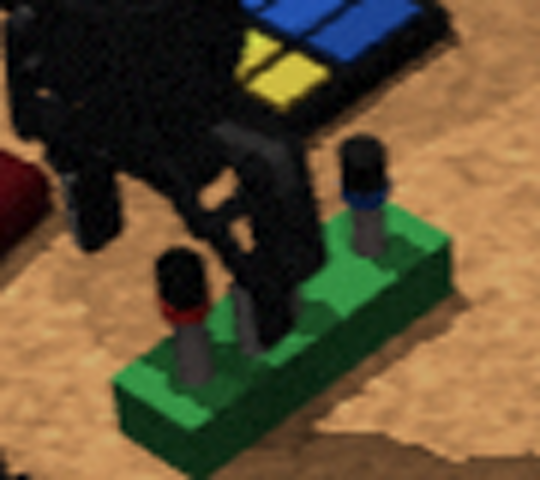

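The two fingertips, at crop (265,345) and (95,240), straddle the red-banded head at (182,285) evenly. I'll close on it.

Request:
servo_tool:
  motion:
    - [0.002,-0.0015,0.0005,0,-1]
    - [0.002,-0.0015,0.0005,0,0]
    - [0.002,-0.0015,0.0005,0,0.4]
    - [0.002,-0.0015,0.0005,0,1]
    - [0.002,-0.0015,0.0005,0,1]
    - [0.002,-0.0015,0.0005,0,1]
    - [0.002,-0.0015,0.0005,0,1]
  force: 40

```text
clock: 17.95
tcp_pos: [0.5656, -0.2879, 0.2331]
orientation: [1.089, 1.288, -1.084]
contact_force: [0.7, -0.5, 1.4]
grip_width: 0.0182
```

```bash
python3 - <<'E'
from h import *
plan([])
E
```

```text
clock 17.95 grasp [ 0.5653 -0.2871  0.0781] width 0.0182 F [ 0.7 -0.5  1.4] tilt [-0.0016  0.0051] yaw -80.5
```

Request:
servo_tool:
  motion:
    - [-0.01,0,0,0,1]
    - [-0.03,0,0,0,1]
    - [-0.07,0,0,0,1]
    - [-0.12,0,0,0,1]
    - [-0.15,0,0,0,1]
    - [-0.15,0,0,0,1]
    - [-0.15,0,0,0,1]

```text
clock: 18.65
tcp_pos: [0.5657, -0.2886, 0.3842]
orientation: [1.089, 1.286, -1.084]
contact_force: [-1.3, -0.2, -0.8]
grip_width: 0.0186
```

```bash
python3 - <<'E'
from h import *
plan([(.554,-.0168,.21,-94.3),(.554,-.0168,.16,-94.3)])
f=np.ascontiguousarray(grab_frame("scene")[...,::-1]);t=np.ascontiguousarray(grab_frame("top")[...,::-1])
cv2.imwrite("pics/s9.png",f)
cv2.imwrite("pics/c9.png",np.hstack([crop(f,165,60,100,110,5)]))
E
```

```text
clock 18.65 grasp [ 0.5657 -0.2879  0.2292] width 0.0186 F [-1.3 -0.2 -0.8] tilt [-0.0002  0.0045] yaw -80.5
shift [0.0204, 0.0333, -0.2692] turn 13.8 rows>=6
shift [0.05, 0.0, 0.0002] turn -0.0 rows>=1
```

View pics/c9.png

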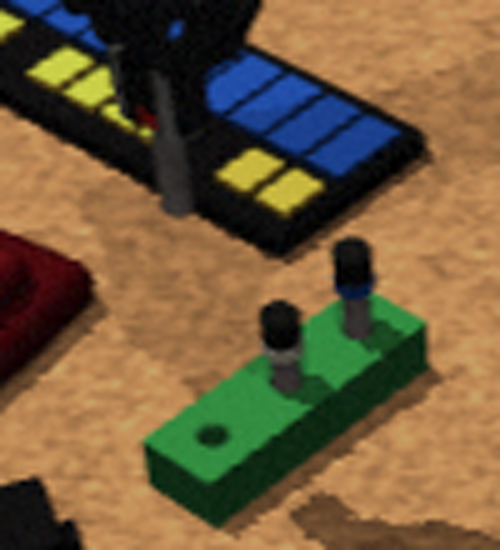

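The red post hangs in the jaws with its foot at crop (178,210). White and blue are still in the rack. I'll check for lean and foot offset.

```bash
python3 - <<'E'
from h import *
f=cv2.imread("pics/s9.png")
g=(.5657,-.2879)
q=lambda p:np.round((proj("scene",p)-[165,60]+.5)*5-.5,1)
for z in(.165,.18,.20): print(z,q((*g,z)))
# rack hole now visible (z=.03): scene bias check
c=lambda X,Y:((X+.5)/5-.5+165,(Y+.5)/5-.5+60)
print("rackhole",plane("scene",*c(212,435),.030),"foot at .165:",plane("scene",*c(179,208),.165))
# shank mid-line: grey low-sat pixels rows
y0=60+28
for r in range(84,104,2):
    row=f[r,185:212].astype(int);print(r,[ (i+185) for i,p in enumerate(row) if p.max()-p.min()<30 and 45<p.mean()<140])
E
```

```text
0.165 [180.7 207.6]
0.18 [176.6 180.1]
0.2 [171.1 142.6]
rackhole [ 0.56725867 -0.28710957  0.03      ] foot at .165: [ 0.56640631 -0.2881544   0.165     ]
84 [198]
86 [198, 199]
88 [198, 199, 200]
90 [196]
92 []
94 [197, 198, 199]
96 [197, 198, 199]
98 [198, 199, 200]
100 [198, 199, 200, 201]
102 [198, 199, 200, 201, 202]
```

Request:
servo_tool:
  motion:
    - [0.015,0.033,-0.269,13.8,1]
    - [0.015,0.033,-0.269,13.8,1]
    - [0.015,0.033,-0.269,13.8,1]
    - [0.015,0.033,-0.269,13.8,1]
    - [0.015,0.033,-0.269,13.8,1]
    - [0.015,0.033,-0.269,13.8,1]
    - [0.015,0.033,-0.269,13.8,1]
    - [0.015,0.033,-0.269,13.8,1]

```text
clock: 19.55
tcp_pos: [0.5529, -0.0176, 0.3674]
orientation: [1.264, 1.182, -1.266]
contact_force: [-0.0, -0.3, -0.9]
grip_width: 0.0186
```

```bash
python3 - <<'E'
from h import *
plan([(.5543,-.0165,.132,-94.3)])
for n in("pics/scene0.png","pics/s7.png","pics/s9.png"):
    im=cv2.imread(n);g=cv2.GaussianBlur(im[198:213,276:293,1],(0,0),.6).astype(float)
    # dark ellipse via half-level contour on upsampled crop
    u=cv2.resize(g,None,fx=8,fy=8,interpolation=cv2.INTER_CUBIC);th=(u.min()+np.median(u))/2
    cs=cv2.findContours((u<th).astype(np.uint8),0,1)[0];c=min(cs,key=lambda c:np.hypot(*(c.reshape(-1,2).mean(0)-[68,60])))
    e=cv2.fitEllipse(c);p=((e[0][0]+.5)/8-.5+276,(e[0][1]+.5)/8-.5+198);print(n,np.round(p,2),np.round(np.array(e[1])/8,1),plane("scene",*p,.054).round(4))
E
```

```text
clock 19.55 grasp [ 0.5519 -0.0167  0.2124] width 0.0186 F [-0.  -0.3 -0.9] tilt [-0.0063  0.0055] yaw -94.2
shift [0.0804, 0.0029, 0.0] turn 0.1 rows>=2
pics/scene0.png [283.92 204.93] [5.3 7. ] [ 0.5549 -0.0149  0.054 ]
pics/s7.png [283.92 204.94] [5.3 6.9] [ 0.5549 -0.0149  0.054 ]
pics/s9.png [283.92 204.94] [5.3 7. ] [ 0.5549 -0.0149  0.054 ]
```

Request:
servo_tool:
  motion:
    - [0.03,0.003,0,0,1]
    - [0.06,0.003,0,0,1]
    - [0.08,0.003,0,0,1]
    - [0.08,0.003,0,0,1]
    - [0.08,0.003,0,0,1]

```text
clock: 20.05
tcp_pos: [0.5555, -0.0188, 0.2872]
orientation: [1.265, 1.181, -1.268]
contact_force: [-0.2, 0.0, -0.5]
grip_width: 0.0187
```

```bash
python3 - <<'E'
from h import *
plan([])
f=np.ascontiguousarray(grab_frame("scene")[...,::-1]);cv2.imwrite("pics/s10.png",f)
cv2.imwrite("pics/c10.png",crop(np.clip(f*1.5,0,255).astype(np.uint8),265,170,50,50,11))
o=get_obs();R=Ro.from_rotvec(o["orientation"]).as_matrix();foot=o["tcp_pos"]+R[:,0]*(.155+.064);print("foot est",foot.round(4))
print("foot px in crop",((proj("scene",foot)-[265,170]+.5)*11-.5).round(),"hole crop",((np.array([283.92,204.94])-[265,170]+.5)*11-.5).round())
d=foot-[.5543,-.0165,.054]
E
```

```text
clock 20.05 grasp [ 0.5543 -0.0181  0.1323] width 0.0187 F [-0.2  0.  -0.5] tilt [-0.0074  0.005 ] yaw -94.4
foot est [ 0.5546 -0.0173  0.0691]
foot px in crop [206. 329.] hole crop [213. 389.]
```

View pics/c10.png

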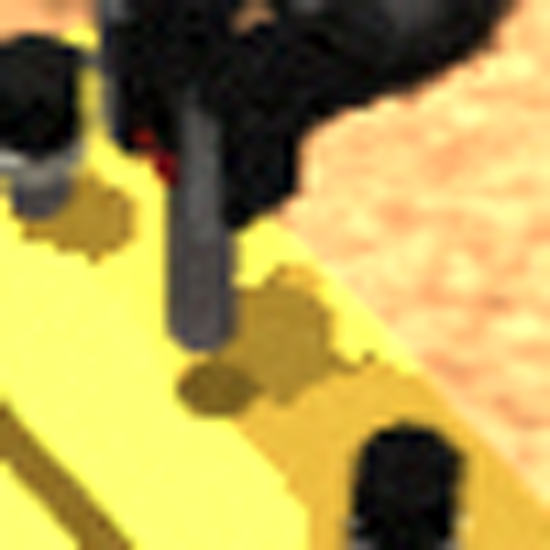

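The foot's centre is at about crop (202,328), and the hole's at (213,389). I'll compute the correction in the shared camera frame.

```bash
python3 - <<'E'
from h import *
c=lambda X,Y:((X+.5)/11-.5+265,(Y+.5)/11-.5+170)
h=np.array([.5549,-.0149,0])
for Y in(326,328,331):
  ft=plane("scene",*c(202,Y),.0685); d=h-ft; d[2]=0
  print(ft.round(4),"need",d.round(4))
g=np.array([.5543,-.0181])
plan([(*(g+d[:2]),.1323,-94.3),(g[0]+d[0],g[1]+d[1],.12,-94.3)])
E
```

```text
[ 0.5544 -0.0189  0.0685] need [0.0005 0.004  0.    ]
[ 0.5547 -0.0185  0.0685] need [0.0002 0.0036 0.    ]
[ 0.5552 -0.0179  0.0685] need [-0.0003  0.003   0.    ]
clock 20.10 grasp [ 0.555  -0.0177  0.1331] width 0.0189 F [ 1.5 -0.1 -0.4] tilt [-0.0055  0.0052] yaw -94.3
shift [0.0008, -0.0011, -0.0025] turn -0.0 rows>=1
shift [0.0123, 0.0001, 0.0001] turn -0.0 rows>=1
```

Request:
servo_tool:
  motion:
    - [0.004,-0.0002,-0.003,0,1]
    - [0.008,-0.0002,-0.003,0,1]
    - [0.008,-0.0002,-0.003,0,1]
    - [0.008,-0.0002,-0.003,0,1]

```text
clock: 20.5
tcp_pos: [0.5558, -0.0154, 0.2802]
orientation: [1.266, 1.18, -1.266]
contact_force: [0.8, 0.5, -0.8]
grip_width: 0.0186
```

```bash
cat > foot.py <<'E'
from h import *
plan([])
o=get_obs();R=Ro.from_rotvec(o["orientation"]).as_matrix();z=(o["tcp_pos"]+R[:,0]*.219)[2]
f=np.ascontiguousarray(grab_frame("scene")[...,::-1]).astype(int)
m=((f.max(2)-f.min(2)<45)&(f.max(2)>28)&(f.max(2)<140))
E
python3 - <<'E'
from foot import *
print("foot z",z)
hsv=cv2.cvtColor(f.astype(np.uint8),cv2.COLOR_BGR2HSV)
for r in range(186,212): print(r," ".join("%3d/%3d"%(hsv[r,c,1],hsv[r,c,2]) for c in range(277,293)))
E
```

```text
clock 20.50 grasp [ 0.555  -0.0146  0.1253] width 0.0186 F [ 0.8  0.5 -0.8] tilt [-0.0053  0.0052] yaw -94.3
foot z 0.06125562432625803
186  77/ 10 208/ 70 211/ 93 105/ 17 198/  9  23/ 33  26/ 50  26/ 50  22/ 35  23/ 11  77/ 10  17/ 15  64/  8  43/ 12 128/ 12  82/ 28
187 163/ 50 183/ 64 207/ 90 203/ 73 127/ 26  25/ 31  10/ 49  14/ 54  19/ 40 113/  9 116/ 11  14/ 18 142/  9  85/ 12 113/  9  99/ 31
188 180/163 180/191 204/129 224/ 81 203/ 78 101/ 53  10/ 51  21/ 61  17/ 46  17/ 15   0/  9  64/ 16  26/ 10   0/ 11  26/ 10  85/ 30
189 182/161 173/211 178/185 204/104 204/ 65  88/ 49  19/ 54  10/ 53  15/ 50 106/ 12  55/ 14 116/ 11  51/ 15  43/  6  85/  9  96/ 32
190 179/161 175/210 173/212 174/174 154/ 48 100/ 41  19/ 53   9/ 56  17/ 45  85/ 12  55/ 14 106/ 12   0/  8  73/ 14  64/ 12  92/ 36
191 183/160 172/210 172/212 172/172  27/ 38   0/ 37   9/ 56  13/ 57  17/ 44   0/  5 142/  9  14/ 18 219/  7  51/ 15 170/ 27 152/ 92
192 174/211 173/211 173/211 171/172  28/ 36  12/ 41   4/ 60   9/ 58  11/ 47  23/ 11  43/ 12  51/ 10 121/ 21 182/ 66 164/159 148/207
193 173/212 174/210 171/212 171/171  25/
[... 1767 characters left out ...]
 183/106 184/119 183/120 185/117 191/116
207 165/220 164/222 166/219 165/220 168/194 180/129 187/ 90 186/ 89 196/ 86 188/ 92 184/108 188/115 183/120 186/118 193/115 190/118
208 164/219 165/219 166/220 163/222 164/221 163/217 169/193 186/141 184/148 186/159 187/158 191/156 185/157 186/145 190/117 187/135
209 162/222 166/218 165/221 166/218 165/220 165/219 164/221 165/221 168/196 185/161 187/158 184/161 185/160 187/157 186/158 187/158
210 165/220 166/219 165/220 164/221 165/220 164/219 166/220 165/219 164/221 165/219 167/197 183/160 185/157 186/159 188/156 191/155
211 164/221 165/220 165/220 163/221 165/220 165/219 164/219 166/219 163/222 166/220 170/196 183/160 185/157 181/159 184/158 186/159
```

Request:
servo_tool:
  motion:
    - [0.002,-0.0006,0,0,1]
    - [0.004,-0.0006,0,0,1]
    - [0.006,-0.0006,0,0,1]
    - [0.007,-0.0006,0,0,1]
    - [0.008,-0.0006,0,0,1]
    - [0.008,-0.0006,0,0,1]

```text
clock: 21.15
tcp_pos: [0.5552, -0.0153, 0.2721]
orientation: [1.265, 1.181, -1.266]
contact_force: [0.3, -0.1, -0.2]
grip_width: 0.0189
```

Request:
servo_tool:
  motion:
    - [0.001,0,0,0,1]
    - [0.0015,0,0,0,1]
    - [0.002,0,0,0,1]
    - [0.002,0,0,0,1]

```text
clock: 21.55
tcp_pos: [0.5551, -0.0153, 0.2701]
orientation: [1.265, 1.181, -1.267]
contact_force: [0.1, 0.4, -1.5]
grip_width: 0.0186
```

The foot is 3 mm below the face with no force, so it has entered the hole. I'll continue down gently.

Request:
servo_tool:
  motion:
    - [0.002,0,0,0,1]
    - [0.004,0,0,0,1]
    - [0.006,0,0,0,1]
    - [0.008,0,0,0,1]
    - [0.008,0,0,0,1]

```text
clock: 22.05
tcp_pos: [0.555, -0.0153, 0.2617]
orientation: [1.265, 1.181, -1.267]
contact_force: [0.1, 0.0, -1.4]
grip_width: 0.0189
```

Request:
servo_tool:
  motion:
    - [0.002,0,0,0,1]
    - [0.004,0,0,0,1]
    - [0.006,0,0,0,1]
    - [0.008,0,0,0,1]
    - [0.008,0,0,0,1]

```text
clock: 22.55
tcp_pos: [0.5548, -0.0152, 0.2533]
orientation: [1.265, 1.181, -1.267]
contact_force: [-0.1, -0.7, -0.4]
grip_width: 0.0186
```

Request:
servo_tool:
  motion:
    - [0.002,0,0,0,1]
    - [0.004,0,0,0,1]
    - [0.006,0,0,0,1]
    - [0.008,0,0,0,1]
    - [0.008,0,0,0,1]

```text
clock: 23.05
tcp_pos: [0.5547, -0.0151, 0.245]
orientation: [1.265, 1.182, -1.268]
contact_force: [-0.8, 0.2, -0.7]
grip_width: 0.0189
```

Request:
servo_tool:
  motion:
    - [0.002,0,0,0,1]
    - [0.004,0,0,0,1]
    - [0.006,0,0,0,1]
    - [0.006,0,0,0,1]

```text
clock: 23.45
tcp_pos: [0.5545, -0.0152, 0.2386]
orientation: [1.264, 1.182, -1.268]
contact_force: [0.6, -0.5, -1.3]
grip_width: 0.0187
```

Request:
servo_tool:
  motion:
    - [0.0006,0,0,0,1]
    - [0.0012,0,0,0,1]
    - [0.0012,0,0,0,1]

```text
clock: 23.75
tcp_pos: [0.5545, -0.0152, 0.2374]
orientation: [1.265, 1.182, -1.268]
contact_force: [0.9, 0.5, -1.6]
grip_width: 0.0189
```

Request:
servo_tool:
  motion:
    - [0.0008,0,0,0,1]
    - [0.0008,0,0,0,1]

```text
clock: 23.95
tcp_pos: [0.5547, -0.0151, 0.237]
orientation: [1.265, 1.182, -1.268]
contact_force: [-0.2, -1.5, 3.0]
grip_width: 0.019
```

Request:
servo_tool:
  motion:
    - [0.0008,0,0,0,1]
    - [0.0008,0,0,0,1]

```text
clock: 24.15
tcp_pos: [0.555, -0.0152, 0.237]
orientation: [1.265, 1.181, -1.267]
contact_force: [-2.6, -0.6, 7.6]
grip_width: 0.0185
```

It bottomed at foot z ≈ 18 mm, which confirms the 36 mm depth. I'll relax, open partly and retreat straight up.

Request:
servo_tool:
  motion:
    - [0,0,0,0,1]
    - [0,0,0,0,0.4]
    - [0,0,0,0,0.2]
    - [0,0,0,0,0.2]
    - [0,0,0,0,0.2]

```text
clock: 24.65
tcp_pos: [0.555, -0.0151, 0.2369]
orientation: [1.265, 1.181, -1.267]
contact_force: [-0.3, 0.9, 0.7]
grip_width: 0.034
```

Request:
servo_tool:
  motion:
    - [-0.015,0,0,0,0.2]
    - [-0.03,0,0,0,0.2]
    - [-0.06,0,0,0,0.2]
    - [-0.1,0,0,0,0.2]
    - [-0.15,0,0,0,0.2]
    - [-0.15,0,0,0,0.2]

```text
clock: 25.25
tcp_pos: [0.558, -0.0156, 0.395]
orientation: [1.272, 1.172, -1.257]
contact_force: [0.2, -0.5, -0.3]
grip_width: 0.0343
```

```bash
python3 - <<'E'
from h import *
plan([(.5,-.3,.25,-94)])
E
```

```text
clock 25.25 grasp [ 0.559  -0.0147  0.24  ] width 0.0343 F [ 0.2 -0.5 -0.3] tilt [0.0069 0.0057] yaw -94.3
shift [-0.012, -0.0372, 0.2889] turn -0.3 rows>=6
```

Now I'll move aside and check with numbers, since all 12 picture views are used.

Request:
servo_tool:
  motion:
    - [-0.01,-0.037,0.29,0,0.2]
    - [-0.01,-0.037,0.29,0,0.2]
    - [-0.01,-0.037,0.29,0,0.2]
    - [-0.01,-0.037,0.29,0,0.2]
    - [-0.01,-0.037,0.29,0,0.2]
    - [-0.01,-0.037,0.29,0,0.2]
    - [-0.01,-0.037,0.29,0,0.2]

```text
clock: 25.95
tcp_pos: [0.4962, -0.309, 0.404]
orientation: [1.277, 1.164, -1.266]
contact_force: [-0.7, 0.0, 0.1]
grip_width: 0.0342
```

```bash
python3 - <<'E'
from h import *
t=np.ascontiguousarray(grab_frame("top")[...,::-1]);s=np.ascontiguousarray(grab_frame("scene")[...,::-1])
a=cv2.imread("pics/scene0.png");b=cv2.imread("pics/top0.png")
def blobs(im,box,lab):
    x,y,w,h=box;m=(im[y:y+h,x:x+w].max(2)<45).astype(np.uint8)
    n,_,st,ce=cv2.connectedComponentsWithStats(m)
    for i in range(1,n):
        if st[i,4]>12: print(lab,"blob",(st[i,:4]+[x,y,0,0]).tolist(),"area",st[i,4],(ce[i]+[x,y]).round(1))
blobs(s,(255,165,65,60),"scene");blobs(t,(248,205,72,32),"top")
# predicted head-top pixel for 3 posts at z=.092
d=np.array([.0045,.0598])
for k in(1,0,-1): print(k,proj("scene",(.5549+k*d[0],-.0149+k*d[1],.092)).round(1))
for n,u,v,bx in(("scene",a,s,(367,245,80,60)),("top",b,t,(122,212,80,60)),("scene-smallgauge/bottle",a,s,(260,275,90,100)),("jar/adapter top",b,t,(345,135,70,60)),("screwdriver/hammer",a,s,(325,165,110,80))):
    x,y,w,h=bx;print(n,"changed px",(np.abs(u[y:y+h,x:x+w].astype(int)-v[y:y+h,x:x+w]).max(2)>45).sum())
print(get_obs()["contact_force"])
E
```

```text
scene blob [276, 165, 13, 3] area 30 [281.6 165.8]
scene blob [292, 165, 19, 13] area 136 [300.9 171. ]
scene blob [264, 173, 9, 12] area 80 [267.6 178.3]
scene blob [280, 191, 9, 11] area 88 [284.  196.1]
scene blob [297, 209, 9, 12] area 89 [301.3 214.6]
scene blob [255, 216, 5, 7] area 22 [256.5 219. ]
top blob [255, 216, 6, 6] area 30 [257.6 218.4]
top blob [280, 218, 6, 6] area 29 [282.7 220.4]
top blob [306, 220, 6, 6] area 29 [308.6 222.6]
1 [301.5 211.5]
0 [284.  192.9]
-1 [267.5 175.4]
scene changed px 46
top changed px 0
scene-smallgauge/bottle changed px 0
jar/adapter top changed px 0
screwdriver/hammer changed px 1214
[0.88815458 0.96474469 0.25077643]
```

```bash
python3 - <<'E'
from h import *
t=np.ascontiguousarray(grab_frame("top")[...,::-1]);s=np.ascontiguousarray(grab_frame("scene")[...,::-1])
a=cv2.imread("pics/scene0.png");b=cv2.imread("pics/top0.png")
def cen(im,bx,lo,hi):
    x,y,w,h=bx;m=cv2.inRange(cv2.cvtColor(im[y:y+h,x:x+w],cv2.COLOR_BGR2HSV),lo,hi);ys,xs=np.nonzero(m);return len(xs),round(xs.mean()+x,1),round(ys.mean()+y,1)
for n,bx,lo,hi in(("screwdriver",(355,195,80,50),(0,190,80),(5,255,255)),("hammer",(325,165,40,40),(25,180,120),(35,255,255))):
    print(n,cen(a,bx,lo,hi),cen(s,bx,lo,hi))
d=np.abs(b.astype(int)-t).max(2)>45
for n,(x,y,w,h) in(("screwdriver",(205,255,35,80)),("hammer",(262,262,30,50)),("scissors",(305,255,50,80)),("rack",(378,200,40,75))): print(n,d[y:y+h,x:x+w].sum())
E
```

```text
screwdriver (388, np.float64(380.3), np.float64(225.7)) (391, np.float64(380.3), np.float64(225.8))
hammer (1, np.float64(344.0), np.float64(189.0)) (3, np.float64(345.0), np.float64(185.0))
screwdriver 0
hammer 107
scissors 1123
rack 272
```

```bash
python3 -c "
from bench import *
print(hand_in(), get_obs()['clock'])"
```

```text
the job is handed in; nothing more can be done
the job is handed in; nothing more can be done
```

I measured the middle hole at 36 mm deep, put the gauge back on its rest, set the red post on the bottom of the hole and handed the job in at about 26 s.

**Depth:** I pressed the gauge base on the face for over a second; the tool force read 7–9 N. The gripper hid the gauge's cap, so I couldn't read the depth from the picture. I took it from the spring force instead: the rod touched nothing with the base 10 mm above the face, but pushed back about 2.5 N at 2 mm. The red post then bottomed at 36 mm, which agrees.

**Red post:** It went in without forcing, with no more than about 8 N as it touched bottom, and I let go only after that. In the last pictures its head is level with its two neighbours to within a pixel (about 2–3 mm).

**Gauge and other things:**
- **Gauge:** It stands on its rest as before. The top view shows no change there, and the scene view only 46 changed pixels.
- **Unchanged in the last check:** The bottle, jar, adapter and screwdriver match the first pictures.
- **Not confirmed:** The areas around the hammer arm, scissors and rack differed. I put this down to the arm's cover and shadow, and to the red post having left the rack. The arm stayed well above the hammer arm and scissors throughout. White and blue were still in the rack when I lifted red out, the last time I looked there.

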